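Find the rattling tin and show it to the camera

TASK

One of the three sealed tins in the black three-pocket tray has a loose part inside. Check all three, blue lid first, then white, then yellow: lift each clear of the tray, shake it briskly to and fro, and set it back upright in its own pocket (the last one checked may stay in hand if it is the one). Then hold the tin that rattles up in front of the inspection camera, upright and still, level with the lens and centred above the white ring, and finish while still holding it there, with the other two left standing in their own pockets, the camera not bumped, no tin tipped over and the rest of the bench undisturbed.

Things in the scene. Friction and masses are not known exactly. Their poses are not given: they have to be found in the camera images.
- tin_blue: Sealed aluminium tin, blue lid, body 108 mm across and 54 mm high, on top a 28 mm square grip 34 mm high (its sides along x, y). 0.43 to 0.6 kg. Origin: centre of underside, z up. Underside starts 4 mm above the bench. The tins differ only in lid colour and slightly in weight, which tells nothing. Any one of them may be the one that rattles; exactly one does.
- tin_white: Sealed aluminium tin, white lid, body 108 mm across and 54 mm high, on top a 28 mm square grip 34 mm high (its sides along x, y). 0.43 to 0.6 kg. Origin: centre of underside, z up. Underside starts 4 mm above the bench. In the rattling tin a 0.3 kg steel ball rolls freely, 58 mm from wall to wall; after a brisk stroke it lies off centre, about 0.08 N m at the wrist.
- tin_yellow: Sealed aluminium tin, yellow lid, body 108 mm across and 54 mm high, on top a 28 mm square grip 34 mm high (its sides along x, y). 0.43 to 0.6 kg. Origin: centre of underside, z up. Underside starts 4 mm above the bench. In the two good tins the same steel weight is held fast, so the weight stays central (no change of moment at the wrist after strokes this way and that).
- tray: Black fixed tray, 144 mm (x) by 434 mm (y), floor 4 mm thick, with ribs 12 mm high around three square pockets of 120 mm; pocket centres on its y axis at y = -145, 0 and +145 mm. One tin stands in the middle of each pocket. Origin: centre of its underside, on the bench.
- spot (a point): Point in mid-air level with the inspection camera lens, 140 mm above the bench, straight above the white ring (68 mm across) on the 90 mm black base plate. The middle of the shown tin (27 mm above its underside) belongs here. The lens front is 111 mm beyond it along its +x; the camera head, 60 mm wide, reaches up to 165 mm.
- camera: The fixed inspection camera with its base plate. Origin: under the centre of the white ring, on the bench; +x points from the ring to the camera post.
- cleaner: White bottle with red cap, 44 mm across, 120 mm high; bystander. Origin: centre of its underside.
- driver: Screwdriver with orange handle lying on the bench; bystander. Origin: on its underside.
- tape: Bare roll core, light brown, 84 mm across, 24 mm high, lying flat; bystander. Origin: centre of its underside.
- lens_tray: Grey compartment tray 200 by 160 by 22 mm with round metal lens rings; bystander. Origin: centre of its underside.
Things that resemble listed ones, but are neither listed nor needed, are in the scene too. Leave any orange or turquoise look-alike of the tin_yellow alone.

How it is judged:
By the outcome, as a careful person would: the job done as asked, in the order asked, and still so for the second after the job is handed in, while the arm keeps its last pose, push and grip.
It also fails if it takes over 72 s, if anything falls off the work surface, if the arm or the gripper's body presses on something with over 40 N, if the wrist force passes 120 N, or if a joint passes its speed limit or range.

ROBOT

A 6-joint arm with a two-finger parallel gripper is mounted at the origin on the work surface. World frame = base frame: x ahead of the robot, y to its left, z up, the work surface at z = 0. Lengths are in mm, angles in rad, forces in N, time in s.
With the tool pointing down it reaches from about 275 to 725 mm from the base axis. Payload 5.6 kg.
Tool frame: the origin (TCP) lies between the finger pads; the fingertips stand 8 mm ahead of it and the grasp point (between the pads) lies 11 mm behind it; z points along the fingers, y is the line along which they close (so a half turn about z gives the same grasp; the last joint's range is limited). The gripper opens to 85 mm and grips with 20 to 120 N. Pads are 22 mm wide; open, the fingers measure 114 mm over their backs; the gripper's body (76 mm by 85 mm) begins 54 mm behind the grasp point. The pads swing forward as they close: fully open they stand 13 mm farther back than shut.
Start: joints at [-1.012, 0.255, 0.108, 0, -1.424, -0.285], TCP at [148.735, -529.5, 203.483] pointing down, gripper open.
Joint ranges: [-2.95, 2.95], [-1.21, 1.97], [-1.09, 1.5], [-2.87, 1.71], [-2.94, -0.07], [-3.05, 3.05]. Speed limits (rad/s): [2.57, 2.57, 3.14, 3.14, 3.14, 3.14].

INTERFACE

Orientations are given as a rotation vector (axis times angle).
In Python, from plant import ctrl gives the robot as it stands.
- The arm moves only by the tool apply_moves, never from a script. Its argument "motion" is a list that holds one entry, the list of rows, each a list of 7 numbers: the opening, from -1 (shut) to 1 (fully open), then the shift along the tool's x, y, z in units of 40 mm (1.0 is 40 mm), then the turn, a rotation vector about the tool's x, y, z in rad. In form: [[[fingers, dx, dy, dz, rx, ry, rz], ...]]. A call has 1 to 8 rows; each row is the pose to reach, as a shift and turn from the pose commanded when the call began, along the tool's axes at that moment; what a row does not reach only later rows make up. A row lasts 1/8 s, in which the tool goes at most 62.5 mm and 10.7 degrees, less where a joint would pass 70% of its speed; a pose out of reach is approached as far as the arm can. A call with a gripper value outside its range is refused whole. The fingers move at their own pace and stop on an object; "newtons" is the grip in N (left out, the last holds). Time passes only in rows, so rows that repeat a pose let the fingers close. It gives the time, the measured TCP pose, the force, the opening and the grip force at its end, in the units of the state.
- ctrl.get_state(): the state, without advancing time (a new reading comes with each control period).
- ctrl.grab_frame(name): name is "side" or "top"; returns the picture (400x640x3 uint8, red, green, blue); there is no depth.
- ctrl.camera_params(name): a dict with "K" (3x3 intrinsics, pixels), "R" (3x3) and "t" (3): a world point X has camera coordinates R X + t. Camera axes: x right, y down, z forward; pixel columns grow to the right and rows downward; lengths in mm; the calibration is good to about 2 mm. A picture is of the moment at which its call begins. camera_params takes no time and is no camera call.
- ctrl.sign_off(): hands the job in; it is judged then, once.
The state is a dict: "t": time; "q": joint angles; "qd": joint speeds; "effort": joint torques, N m; "ee_pos": TCP position; "eef_rot": TCP orientation; "wrist_force": force on the tool from outside, world axes, zero at the start; "moment": the same for the moment, N m; "opening": opening from 0.0 (shut) to 1.0 (fully open); "gripper_force": force on a finger pad.
Only numpy, scipy, OpenCV 4.12 (cv2) and the standard library are available. Lean on these libraries where they do the work, as an engineer would, in place of code of your own. Each camera call takes 0.05 s, during which the arm holds its last target. There are 200 camera calls.

## Working session

There is one attempt and no reset: what is moved stays moved. The work goes in short steps, Python scripts to look and compute and a tool call to move; the robot and the scene stay as the last step left them, time stands still between calls to the robot, and variables do not carry over. Pictures are saved under pics/ and viewed, at most 10 in all, crops included, and the job is handed in when it is done.

Besides the shell and the picture viewer there is one more tool, called after "Call:" by a JSON object that holds its "method" and its "body". apply_moves: Moves the arm, as the interface text tells. Its arguments: {"type":"object","properties":{"motion":{"type":"array","items":{"type":"array","items":{"type":"array","items":{"type":"number"}}}},"newtons":{"type":"number"}},"required":["motion"]}

```bash
ls; mkdir -p pics
python3 - <<'E'
from plant import ctrl
import cv2,numpy as np
for n in("top","side"):
    f=ctrl.grab_frame(n);cv2.imwrite(f"pics/{n}0.png",f[:,:,::-1]);np.save(n+"0.npy",f)
    p=ctrl.camera_params(n);print(n,np.round(p["K"],1).tolist(),np.round(p["R"],3).tolist(),np.round(p["t"],1).tolist())
print(ctrl.get_state())
E
```

```text
pics
top [[486.1, 0.0, 324.1], [0.0, 486.1, 205.8], [0.0, 0.0, 1.0]] [[0.018, -1.0, 0.01], [-0.988, -0.019, -0.151], [0.152, -0.007, -0.988]] [-90.4, 551.6, 1457.5]
side [[389.9, 0.0, 318.3], [0.0, 389.9, 193.2], [0.0, 0.0, 1.0]] [[-0.885, -0.465, 0.023], [-0.289, 0.51, -0.81], [0.365, -0.724, -0.586]] [425.9, 300.9, 1213.5]
{'t': 0.1, 'q': array([-1.01239930e+00,  2.55692603e-01,  1.07153220e-01, -4.14380873e-04,
       -1.42389677e+00, -2.84606944e-01]), 'qd': array([ 0.00050569, -0.00122489,  0.00128548,  0.00211687,  0.00049416,
       -0.00083294]), 'effort': array([-2.44664130e-03, -3.87603271e+01,  2.38475794e+01,  5.37788451e+00,
       -3.77575139e-03, -2.02394261e-06]), 'ee_pos': array([ 148.63536125, -529.03762818,  202.6925708 ]), 'eef_rot': array([ 4.28590890e-01, -3.11191934e+00, -2.61354269e-03]), 'wrist_force': array([0.71840776, 0.88126826, 0.28786469]), 'moment': array([ 0.04890014, -0.02711828,  0.01291225]), 'gripper_force': 0.0, 'opening': 1.0029827838338041}
```

View pics/top0.png

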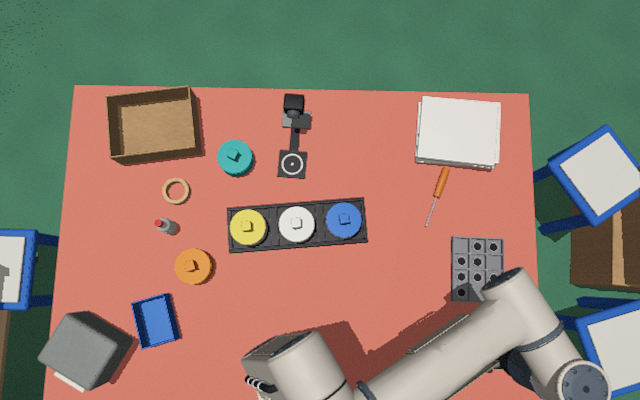

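View pics/side0.png

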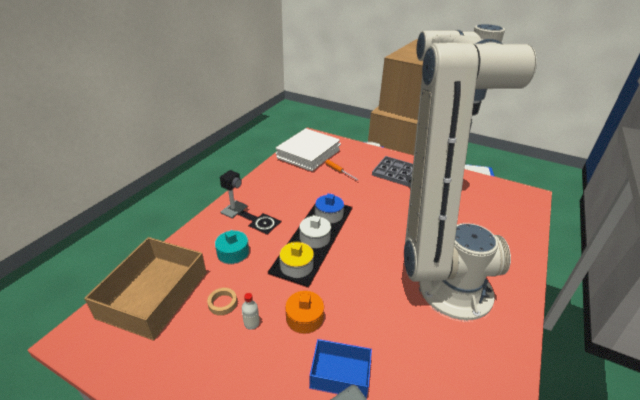

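The top view shows the candidates: blue tin (343,219), white (297,224) and yellow (248,227) in the black tray, with look-alikes in turquoise (235,157) and orange (193,266), both outside the tray. Ring at (292,163), camera head at (293,105). I choose the three in the tray. The side view shows them at (330,207), (315,231) and (297,258), with the ring at (265,223).

Run:
```python
import cv2,numpy as np
t=np.load("top0.npy")[80:260,210:380];s=np.load("side0.npy")[165:290,210:360]
a=cv2.resize(t,(400,424),interpolation=cv2.INTER_CUBIC)
a=cv2.resize(t,None,fx=2.3,fy=2.3,interpolation=cv2.INTER_CUBIC)
b=cv2.resize(s,None,fx=2.6,fy=2.6,interpolation=cv2.INTER_CUBIC)
H=max(a.shape[0],b.shape[0]);o=np.zeros((H,a.shape[1]+b.shape[1],3),np.uint8)
o[:a.shape[0],:a.shape[1]]=a;o[:b.shape[0],a.shape[1]:]=b
cv2.imwrite("pics/crop1.png",o[:,:,::-1]);print(o.shape)
```

```text
(414, 781, 3)
```

View pics/crop1.png

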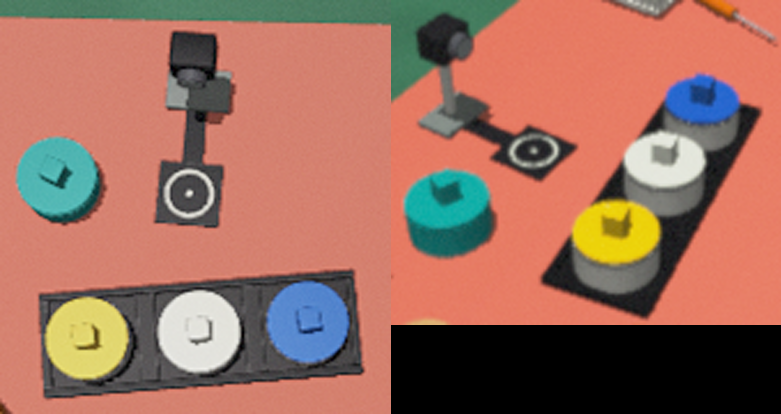

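The crop confirms it: yellow, white and blue lids sit in the tray pockets, and turquoise stands outside. Now I'll measure.

```bash
cat > h.py <<'E'
import cv2,numpy as np
from plant import ctrl
P={n:ctrl.camera_params(n) for n in("top","side")}
def ray(n,uv):
    p=P[n];R=np.array(p["R"]);c=-R.T@np.array(p["t"]).ravel()
    d=R.T@np.linalg.inv(p["K"])@np.array([uv[0],uv[1],1.]);return c,d/np.linalg.norm(d)
def plane(n,uv,z):
    c,d=ray(n,uv);return c+d*(z-c[2])/d[2]
def tri(a,b):
    A=np.zeros((3,3));y=np.zeros(3);rs=[ray("top",a),ray("side",b)]
    for c,d in rs:
        M=np.eye(3)-np.outer(d,d);A+=M;y+=M@c
    X=np.linalg.solve(A,y);return X,[round(float(np.linalg.norm((np.eye(3)-np.outer(d,d))@(X-c))),1) for c,d in rs]
def blob(f,lo,hi,box):
    x0,y0,x1,y1=box;h=cv2.cvtColor(f,cv2.COLOR_RGB2HSV);m=np.zeros(f.shape[:2],np.uint8)
    m[y0:y1,x0:x1]=cv2.inRange(h,lo,hi)[y0:y1,x0:x1]
    return max(cv2.findContours(m,0,cv2.CHAIN_APPROX_NONE)[0],key=cv2.contourArea)
E
python3 - <<'E'
from h import *
F={n:np.load(n+"0.npy") for n in("top","side")}
col={"blue":((100,120,60),(125,255,255)),"white":((0,0,165),(180,60,255)),"yellow":((20,90,100),(35,255,255))}
bx={"top":{"blue":(318,195,372,245),"white":(272,200,322,250),"yellow":(222,203,274,253)},
"side":{"blue":(312,190,350,225),"white":(298,212,334,243),"yellow":(276,238,318,270)}}
for c in col:
    e={}
    for n in F:
        k=blob(F[n],*col[c],bx[n][c]);e[n]=cv2.fitEllipse(cv2.convexHull(k));print(c,n,np.round(np.array(e[n][0]),1),np.round(e[n][1],1))
    X,r=tri(e["top"][0],e["side"][0]);print("  tri",np.round(X,1),r,"plane58",np.round(plane("top",e["top"][0],58),1),np.round(plane("side",e["side"][0],58),1))
e={}
for n,b in(("top",(278,150,306,177)),("side",(252,214,278,232))):
    k=blob(F[n],(0,0,150),(180,80,255),b);e[n]=cv2.fitEllipse(k)[0];print("ring",n,e[n],len(k),np.round(plane(n,e[n],3),1))
print(tri(e["top"],e["side"]))
# tray outline
k=blob(F["top"],(0,0,0),(180,255,95),(215,190,385,260));q=cv2.minAreaRect(k);pts=np.array([plane("top",p,12) for p in cv2.boxPoints(q)]);print("tray",q,np.round(pts,1).tolist(),pts.mean(0))
# camera plate edges
k=blob(F["top"],(0,0,0),(180,255,95),(270,143,315,185));q=cv2.minAreaRect(k);print("plate",q)
# camera head dark
k=blob(F["top"],(0,0,0),(180,255,60),(275,90,312,120));q=cv2.minAreaRect(k);print("head",q,np.round(plane("top",q[0],165),1))
E
```

```text
blue top [343.6 219.3] [34.9 35.9]
blue side [329.2 203.4] [18.3 27.6]
  tri [ 510.5 -140.5   53.4] [0.4, 0.4] plane58 [ 510.3 -140.1   58. ] [ 507.7 -135.1   58. ]
white top [296.  223.7] [35.3 35.7]
white side [314.9 226.2] [20.7 30.5]
  tri [494.3   4.2  56.1] [0.3, 0.3] plane58 [494.4   4.2  58. ] [493.    6.1  58. ]
yellow top [247.1 226.7] [35.7 36.6]
yellow side [296.3 254. ] [25.8 34.2]
  tri [482.5 152.2  55.1] [0.1, 0.1] plane58 [482.3 151.8  58. ] [480.9 154.7  58. ]
ring top (291.82843017578125, 163.79922485351562) 59 [693.5  25.4   3. ]
ring side (265.8378601074219, 223.0213623046875) 28 [689.5  22.6   3. ]
(array([690.99368598,  24.35408144,   4.36477256]), [2.4, 2.4])
tray ((296.3935852050781, 225.01817321777344), (45.33137130737305, 138.43760681152344), 85.51539611816406) [[545.4, 228.7, 12.0], [588.4, -204.8, 12.0], [445.7, -216.7, 12.0], [404.3, 210.9, 12.0]] [495.96223232   4.5126156   12.        ]
plate ((292.2029724121094, 159.97030639648438), (26.866004943847656, 34.925804138183594), 5.710593223571777)
head ((293.5, 105.5), (23.0, 19.0), 90.0) [829.   15.3 165. ]
```

Heights check out: lids at about 55 mm against 58 expected, pocket spacing about 146 mm, tray yaw about 0.096 rad, ring at (692, 24.5). Next, a helper that turns a target into move units.

```bash
cat > m.py <<'E'
import sys,numpy as np
from scipy.spatial.transform import Rotation as Ro
from plant import ctrl
def go(x,y,z,psi=np.pi+.096):
    """row for TCP target, tool y at world angle psi, pointing down"""
    s=ctrl.get_state();R=Ro.from_rotvec(s["eef_rot"]);p=s["ee_pos"]
    ty=np.array([np.cos(psi),np.sin(psi),0]);tz=np.array([0,0,-1.]);T=np.c_[np.cross(ty,tz),ty,tz]
    d=R.inv().apply(np.array([x,y,z])-p)/40;r=(R.inv()*Ro.from_matrix(T)).as_rotvec()
    print("t",round(s["t"],2),"pos",np.round(p,1),"q",np.round(s["q"],2),"F",np.round(s["wrist_force"],1),"row",np.round(d,3),np.round(r,3))
if __name__=="__main__": go(*map(float,sys.argv[1:]))
E
python3 m.py 509.5 -139.5 200
```

```text
t 0.1 pos [ 148.6 -529.   202.7] q [-1.01  0.26  0.11 -0.   -1.42 -0.28] F [0.7 0.9 0.3] row [-11.318   6.937   0.078] [ 1.000e-03  1.000e-03 -1.393e+00]
```

Call:
{"method": "apply_moves", "body": {"motion": [[[1, -11.32, 6.94, 0, 0, 0, -1.393], [1, -11.32, 6.94, 0, 0, 0, -1.393], [1, -11.32, 6.94, 0, 0, 0, -1.393], [1, -11.32, 6.94, 0, 0, 0, -1.393], [1, -11.32, 6.94, 0, 0, 0, -1.393], [1, -11.32, 6.94, 0, 0, 0, -1.393], [1, -11.32, 6.94, 0, 0, 0, -1.393], [1, -11.32, 6.94, 0, 0, 0, -1.393]]], "newtons": 80}}

```text
t: 1.1
ee_pos: [489.3, -160.8, 203.3]
eef_rot: [2.33, -2.107, -0.001]
wrist_force: [0.7, -0.9, -0.3]
opening: 0.999
gripper_force: 0.0
```

```bash
python3 m.py 509.5 -139.5 120
```

```text
t 1.1 pos [ 489.3 -160.8  203.3] q [-0.01  0.19  0.02 -0.   -1.4   0.11] F [ 0.7 -0.9 -0.3] row [-0.478 -0.556  2.083] [0.    0.    0.004]
```

Call:
{"method": "apply_moves", "body": {"motion": [[[1, -0.478, -0.556, 1.0, 0, 0, 0.004], [1, -0.478, -0.556, 2.0, 0, 0, 0.004], [1, -0.478, -0.556, 2.0, 0, 0, 0.004], [1, -0.478, -0.556, 2.0, 0, 0, 0.004]]]}}

```text
t: 1.6
ee_pos: [509.5, -142.1, 125.2]
eef_rot: [-2.321, 2.117, -0.003]
wrist_force: [0.5, -0.2, 0.6]
opening: 0.999
gripper_force: 0.0
```

```bash
python3 m.py 509.5 -139.5 71
python3 - <<'E'
from h import *
a=[]
for n,(y0,x0,h,w) in(("top",(170,270,100,130)),("side",(140,270,100,130))):
    f=ctrl.grab_frame(n)[y0:y0+h,x0:x0+w];a.append(cv2.resize(f,None,fx=3,fy=3,interpolation=cv2.INTER_CUBIC))
cv2.imwrite("pics/c2.png",np.hstack(a)[:,:,::-1])
E
```

```text
t 1.6 pos [ 509.5 -142.1  125.2] q [ 0.03  0.25 -0.1   0.   -1.22  0.07] F [ 0.5 -0.2  0.6] row [-0.066 -0.003  1.354] [-0.002 -0.001 -0.004]
```

View pics/c2.png

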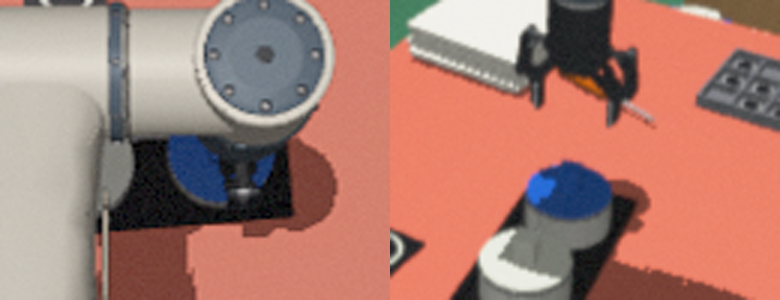

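The open gripper is over the blue tin. The side tips are at about (320,175) and (344,180), the lid at (329,203), and the grip lies in shadow. I'll check the tip height.

```bash
python3 - <<'E'
from h import *
for z in (100,115,120,130,140,150):print(z,np.round(plane("side",(332,177.5),z),1))
p=P["side"];
for X in ([509.5,-140,117],[509.5,-140,130],[509.5,-140,58],[509.5,-140,92]):
    v=p["K"]@(np.array(p["R"])@X+np.array(p["t"]).ravel());print(X,v[:2]/v[2])
E
python3 m.py 509.5 -139.5 71
```

```text
100 [ 549.5 -240.4  100. ]
115 [ 540.2 -219.8  115. ]
120 [ 537.  -212.9  120. ]
130 [ 530.8 -199.1  130. ]
140 [ 524.5 -185.3  140. ]
150 [ 518.3 -171.6  150. ]
[509.5, -140, 117] [329.97666087 189.77786747]
[509.5, -140, 130] [330.12210618 186.87685349]
[509.5, -140, 58] [329.33554463 202.56540384]
[509.5, -140, 92] [329.70126175 195.27090598]
t 1.7 pos [ 509.9 -142.1  125.7] q [ 0.02  0.25 -0.1   0.   -1.22  0.07] F [-1.2 -0.6 -0.4] row [-0.066  0.01   1.367] [-0.004 -0.001 -0.004]
```

The visible tips seem about 40 mm higher than expected, so I'll take one closer look before going down.

Run:
```python
from h import *
f=ctrl.grab_frame("side")[130:215,290:375]
f=(255*(f/255.)**0.6).astype(np.uint8)
cv2.imwrite("pics/c3.png",cv2.resize(f,None,fx=7,fy=7,interpolation=cv2.INTER_CUBIC)[:,:,::-1])
```

```text
(no output)
```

View pics/c3.png

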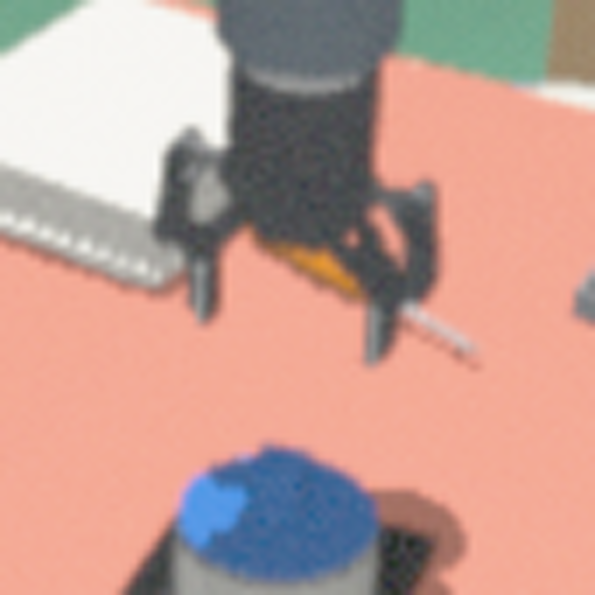

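```bash
python3 - <<'E'
from h import *
print(tri((350,233.3),(343.6,181.7)))
for z in(117,130,165):print(z,plane("top",(350,233.3),z).round(1),plane("side",(343.6,181.7),z).round(1),plane("side",(319.3,175.7),z).round(1))
E
python3 m.py 509.5 -139.5 95
```

```text
(array([ 460.51576029, -152.77804038,  161.31368943]), [2.6, 2.6])
117 [ 462.4 -156.4  117. ] [ 488. -213.  117.] [ 587.2 -203.9  117. ]
130 [ 461.1 -155.6  130. ] [ 480.7 -195.1  130. ] [ 578.3 -186.2  130. ]
165 [ 457.7 -153.4  165. ] [ 460.9 -147.1  165. ] [ 554.4 -138.6  165. ]
t 1.75 pos [ 509.8 -142.   125.4] q [ 0.02  0.25 -0.1   0.   -1.22  0.07] F [ 0.3 -0.4  0.8] row [-0.063  0.003  0.761] [-0.003 -0.001 -0.004]
```

The two views put the open fingertips near z≈162 rather than about 130. I'll descend in steps and re-check by sight.

Call:
{"method": "apply_moves", "body": {"motion": [[[1, -0.063, 0, 0.5, 0, 0, -0.004], [1, -0.063, 0, 0.76, 0, 0, -0.004], [1, -0.063, 0, 0.76, 0, 0, -0.004], [1, -0.063, 0, 0.76, 0, 0, -0.004]]]}}

```text
t: 2.25
ee_pos: [509.1, -139.2, 93.9]
eef_rot: [-2.325, 2.112, -0.002]
wrist_force: [0.5, 0.8, 0.9]
opening: 0.998
gripper_force: 0.0
```

```bash
python3 m.py 509.5 -139.5 71;python3 - <<'E'
from h import *
f=ctrl.grab_frame("side")[130:215,290:375]
f=(255*(f/255.)**0.6).astype(np.uint8)
cv2.imwrite("pics/c4.png",cv2.resize(f,None,fx=7,fy=7,interpolation=cv2.INTER_CUBIC)[:,:,::-1])
E
```

```text
t 2.25 pos [ 509.1 -139.2   93.9] q [ 0.03  0.27 -0.16  0.   -1.14  0.07] F [0.5 0.8 0.9] row [ 0.008 -0.009  0.573] [-0.001 -0.    -0.   ]
```

View pics/c4.png

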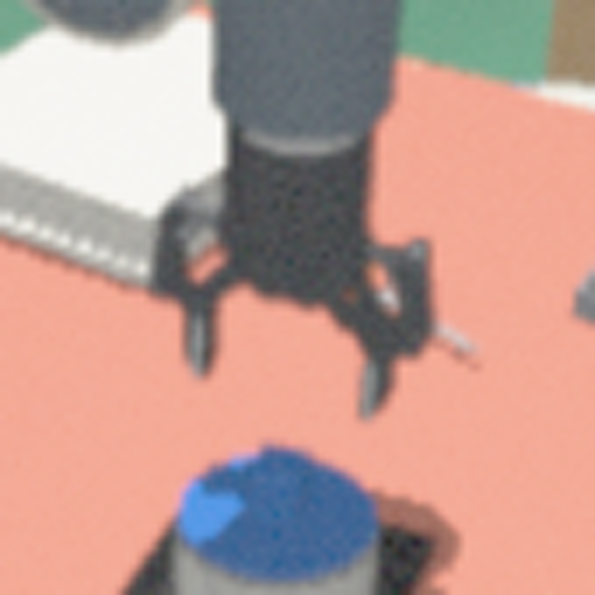

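Call:
{"method": "apply_moves", "body": {"motion": [[[1, 0, 0, 0.3, 0, 0, 0], [1, 0, 0, 0.55, 0, 0, 0], [1, 0, 0, 0.55, 0, 0, 0], [1, 0, 0, 0.55, 0, 0, 0], [0.2, 0, 0, 0.55, 0, 0, 0], [-0.1, 0, 0, 0.55, 0, 0, 0], [-0.1, 0, 0, 0.55, 0, 0, 0], [-0.1, 0, 0, 0.55, 0, 0, 0]]]}}

```text
t: 3.3
ee_pos: [508.6, -139.0, 71.2]
eef_rot: [-2.325, 2.112, -0.0]
wrist_force: [-0.2, 0.3, 0.5]
opening: 0.449
gripper_force: 0.0
```

```bash
python3 m.py 509.5 -139.5 71;python3 - <<'E'
from h import *
f=ctrl.grab_frame("side")[130:215,290:375]
f=(255*(f/255.)**0.6).astype(np.uint8)
cv2.imwrite("pics/c5.png",cv2.resize(f,None,fx=7,fy=7,interpolation=cv2.INTER_CUBIC)[:,:,::-1])
E
```

```text
t 3.3 pos [ 508.6 -139.    71.2] q [ 0.03  0.29 -0.19 -0.   -1.09  0.07] F [-0.2  0.3  0.5] row [ 0.015 -0.021  0.004] [-0. -0.  0.]
```

View pics/c5.png

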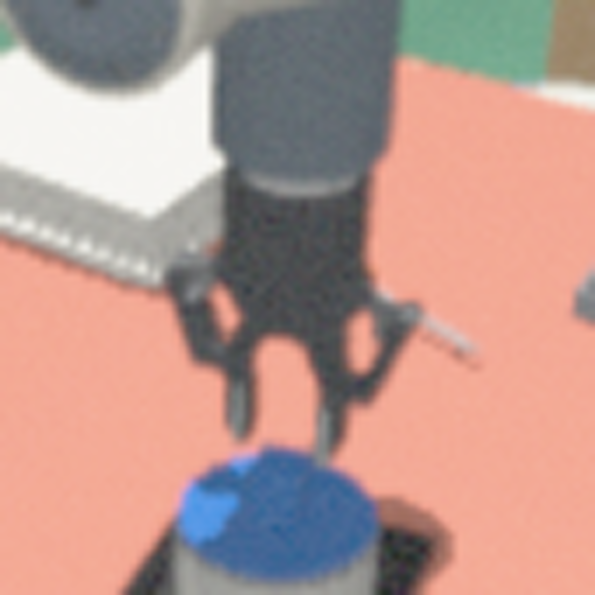

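At opening 0.45 the tips (240,437) and (325,455) hover just above the grip top (270,445), so the fingers really end about 30 mm higher than nominal. I'll open, go lower in steps and watch the force.

Call:
{"method": "apply_moves", "body": {"motion": [[[1, 0, 0, 0, 0, 0, 0], [1, 0, 0, 0.0, 0, 0, 0], [1, 0, 0, 0.2, 0, 0, 0], [1, 0, 0, 0.4, 0, 0, 0], [1, 0, 0, 0.5, 0, 0, 0], [1, 0, 0, 0.5, 0, 0, 0]]]}}

```text
t: 4.1
ee_pos: [508.2, -139.0, 50.6]
eef_rot: [2.325, -2.112, -0.001]
wrist_force: [0.3, 0.4, 0.1]
opening: 1.003
gripper_force: 0.0
```

Run:
```python
from h import *
f=ctrl.grab_frame("side")[150:215,290:375];t=ctrl.grab_frame("top")[190:260,300:385]
f=np.vstack([f,t])
f=(255*(f/255.)**0.6).astype(np.uint8)
cv2.imwrite("pics/c6.png",cv2.resize(f,None,fx=4.4,fy=4.4,interpolation=cv2.INTER_CUBIC)[:,:,::-1])
```

```text
(no output)
```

View pics/c6.png

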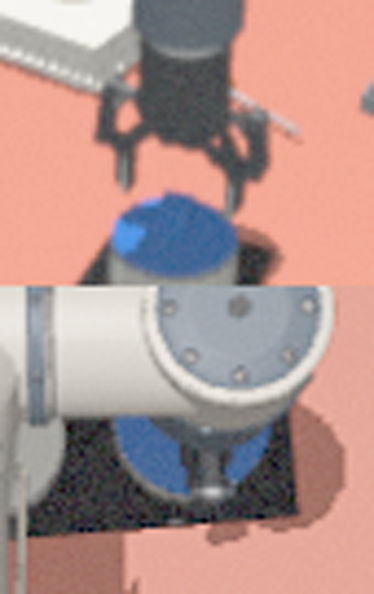

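The tips are now at about z≈91 by sight, straddling the grip, with the gripper roughly 4 mm toward −y. I'll lower 16 mm more, shift +y by 4 mm, and close.

Call:
{"method": "apply_moves", "body": {"motion": [[[1, -0.1, 0, 0.2, 0, 0, 0], [1, -0.1, 0, 0.4, 0, 0, 0], [1, -0.1, 0, 0.4, 0, 0, 0], [0, -0.1, 0, 0.4, 0, 0, 0], [-1, -0.1, 0, 0.4, 0, 0, 0], [-1, -0.1, 0, 0.4, 0, 0, 0], [-1, -0.1, 0, 0.4, 0, 0, 0], [-1, -0.1, 0, 0.4, 0, 0, 0]]], "newtons": 80}}

```text
t: 5.2
ee_pos: [509.2, -135.1, 35.8]
eef_rot: [-2.325, 2.111, -0.003]
wrist_force: [2.0, -0.0, 3.6]
opening: 0.319
gripper_force: 78.1
```

```bash
python3 m.py 509.5 -139.5 71
```

```text
t 5.2 pos [ 509.2 -135.1   35.8] q [ 0.04  0.32 -0.25  0.   -1.    0.06] F [ 2.  -0.   3.6] row [ 0.111  0.002 -0.879] [-0.002 -0.001  0.   ]
```

The opening of 27 mm matches the grip. Lift 80 mm.

Call:
{"method": "apply_moves", "body": {"motion": [[[-1, 0, 0, -0.2, 0, 0, 0], [-1, 0, 0, -0.7, 0, 0, 0], [-1, 0, 0, -1.3, 0, 0, 0], [-1, 0, 0, -2, 0, 0, 0], [-1, 0, 0, -2, 0, 0, 0], [-1, 0, 0, -2, 0, 0, 0], [-1, 0, 0, -2, 0, 0, 0]]]}}

```text
t: 6.08
ee_pos: [506.8, -134.8, 113.3]
eef_rot: [2.324, -2.111, -0.005]
wrist_force: [-0.7, 0.5, -5.4]
opening: 0.314
gripper_force: 78.5
```

```bash
cat > w.py <<'E'
from plant import ctrl;import numpy as np
from scipy.spatial.transform import Rotation as Ro
s=ctrl.get_state();R=Ro.from_rotvec(s["eef_rot"])
print(round(s["t"],2),s["ee_pos"].round(1),"F",s["wrist_force"].round(1),"Mworld",s["moment"].round(3),"Mtool",R.inv().apply(s["moment"]).round(3),"open",round(float(s["opening"]),3),s["q"].round(2))
E
python3 w.py
```

```text
6.08 [ 506.8 -134.8  113.3] F [-0.7  0.5 -5.4] Mworld [-0.027 -0.015 -0.028] Mtool [0.012 0.028 0.028] open 0.314 [ 0.04  0.25 -0.13 -0.   -1.19  0.06]
```

Call:
{"method": "apply_moves", "body": {"motion": [[[-1, 0, -0.75, 0, 0, 0, 0], [-1, 0, 0.75, 0, 0, 0, 0], [-1, 0, -0.75, 0, 0, 0, 0], [-1, 0, 0.75, 0, 0, 0, 0], [-1, 0, 0.75, 0, 0, 0, 0], [-1, 0, 0.75, 0, 0, 0, 0], [-1, 0, 0.75, 0, 0, 0, 0], [-1, 0, 0.75, 0, 0, 0, 0]]]}}

```text
t: 7.08
ee_pos: [478.8, -137.7, 115.6]
eef_rot: [-2.325, 2.112, -0.001]
wrist_force: [0.4, -0.0, -6.0]
opening: 0.311
gripper_force: 83.7
```

```bash
python3 w.py
```

```text
7.08 [ 478.8 -137.7  115.6] F [ 0.4 -0.  -6. ] Mworld [0.039 0.029 0.012] Mtool [-0.025 -0.041 -0.012] open 0.311 [ 0.03  0.2  -0.19 -0.   -1.18  0.06]
```

Call:
{"method": "apply_moves", "body": {"motion": [[[-1, 0, -1.5, 0, 0, 0, 0], [-1, 0, 0, 0, 0, 0, 0], [-1, 0, -1.5, 0, 0, 0, 0], [-1, 0, -1.5, 0, 0, 0, 0], [-1, 0, -1.5, 0, 0, 0, 0], [-1, 0, -1.5, 0, 0, 0, 0], [-1, 0, -1.5, 0, 0, 0, 0]]]}}

```text
t: 7.95
ee_pos: [538.1, -132.1, 115.7]
eef_rot: [-2.325, 2.112, -0.001]
wrist_force: [-0.6, 0.1, -4.4]
opening: 0.309
gripper_force: 85.9
```

```bash
python3 w.py
```

```text
7.95 [ 538.1 -132.1  115.7] F [-0.6  0.1 -4.4] Mworld [0.021 0.011 0.009] Mtool [-0.009 -0.022 -0.009] open 0.309 [ 0.04  0.3  -0.05 -0.   -1.21  0.05]
```

```bash
cat > a.py <<'E'
from plant import ctrl;import numpy as np
from scipy.spatial.transform import Rotation as Ro
L=[]
for i in range(6):
    ctrl.grab_frame("top");s=ctrl.get_state();L.append(np.r_[Ro.from_rotvec(s["eef_rot"]).inv().apply(s["moment"]),s["wrist_force"]])
L=np.array(L);print(round(s["t"],2),s["ee_pos"].round(1),"Mtool mean",L.mean(0)[:3].round(3),"sd",L.std(0)[:3].round(3),"F",L.mean(0)[3:].round(1),"open",round(float(s["opening"]),3))
E
python3 a.py
```

```text
8.25 [ 538.  -132.1  115.2] Mtool mean [-0.012 -0.013  0.003] sd [0.036 0.022 0.022] F [ 0.1  0.1 -5.3] open 0.312
```

Call:
{"method": "apply_moves", "body": {"motion": [[[-1, 0, 1.5, 0, 0, 0, 0], [-1, 0, 0, 0, 0, 0, 0], [-1, 0, 1.5, 0, 0, 0, 0], [-1, 0, 1.5, 0, 0, 0, 0], [-1, 0, 1.5, 0, 0, 0, 0], [-1, 0, 1.5, 0, 0, 0, 0]]]}}

```text
t: 9.0
ee_pos: [479.3, -137.8, 116.2]
eef_rot: [-2.324, 2.111, -0.003]
wrist_force: [0.2, -0.0, -5.2]
opening: 0.308
gripper_force: 87.2
```

```bash
python3 a.py; python3 m.py 509.2 -135.1 80
```

```text
9.3 [ 478.5 -137.8  115.3] Mtool mean [-0.025 -0.06  -0.019] sd [0.041 0.03  0.036] F [-0.2  0.4 -5.7] open 0.31
t 9.3 pos [ 478.5 -137.8  115.3] q [ 0.03  0.2  -0.19 -0.   -1.18  0.06] F [ 0.7  0.9 -5.7] row [ 0.006 -0.77   0.884] [-0.001  0.     0.   ]
```

Blue shows no change of moment along the stroke, so it is good. I'll put it back where it stood and release.

Call:
{"method": "apply_moves", "body": {"motion": [[[-1, 0, -0.75, 0, 0, 0, 0], [-1, 0, -0.75, 0.6, 0, 0, 0], [-1, 0, -0.75, 1.2, 0, 0, 0], [-1, 0, -0.75, 1.6, 0, 0, 0], [-1, 0, -0.75, 1.8, 0, 0, 0], [-1, 0, -0.75, 1.92, 0, 0, 0], [-1, 0, -0.75, 1.98, 0, 0, 0], [-1, 0, -0.75, 1.98, 0, 0, 0]]]}}

```text
t: 10.3
ee_pos: [508.6, -135.0, 36.6]
eef_rot: [-2.325, 2.112, -0.001]
wrist_force: [-0.2, 0.6, -2.8]
opening: 0.31
gripper_force: 87.4
```

```bash
python3 w.py
```

```text
10.3 [ 508.6 -135.    36.6] F [-0.2  0.6 -2.8] Mworld [ 0.18   0.336 -0.034] Mtool [-0.317 -0.212  0.034] open 0.31 [ 0.04  0.32 -0.25  0.   -1.    0.06]
```

Call:
{"method": "apply_moves", "body": {"motion": [[[-1, 0, 0, 0.02, 0, 0, 0], [0, 0, 0, 0.02, 0, 0, 0], [1, 0, 0, 0.02, 0, 0, 0], [1, 0, 0, 0.02, 0, 0, 0], [1, 0, 0, -0.3, 0, 0, 0], [1, 0, 0, -0.8, 0, 0, 0], [1, 0, 0, -1.5, 0, 0, 0], [1, 0, 0, -1.5, 0, 0, 0]]]}}

```text
t: 11.3
ee_pos: [510.3, -135.3, 99.2]
eef_rot: [-2.323, 2.109, -0.008]
wrist_force: [0.6, -0.8, -0.0]
opening: 1.002
gripper_force: 0.0
```

```bash
python3 m.py 494.5 9 95
```

```text
t 11.3 pos [ 510.3 -135.3   99.2] q [ 0.04  0.26 -0.15  0.   -1.15  0.06] F [ 0.6 -0.8 -0. ] row [-3.629  0.046  0.1  ] [-0.006 -0.001  0.   ]
```

Call:
{"method": "apply_moves", "body": {"motion": [[[1, -1.2, 0, 0, 0, 0, 0], [1, -2.4, 0, 0, 0, 0, 0], [1, -3.625, 0, 0, 0, 0, 0], [1, -3.625, 0, 0.3, 0, 0, 0], [1, -3.625, 0, 0.6, 0, 0, 0], [1, -3.625, 0, 0.6, 0, 0, 0]]]}}

```text
t: 12.05
ee_pos: [493.2, 8.2, 70.5]
eef_rot: [2.322, -2.112, -0.003]
wrist_force: [-0.5, -0.5, 0.0]
opening: 1.0
gripper_force: 0.0
```

```bash
python3 m.py 495.3 9.2 35.8
cat > chk.py <<'E'
from h import *
import sys
col={"blue":((100,120,60),(125,255,255)),"white":((0,0,150),(180,60,255)),"yellow":((20,90,100),(35,255,255))}
bx={"top":{"blue":(318,195,372,245),"white":(272,200,322,250),"yellow":(222,203,274,253)},
"side":{"blue":(312,190,350,225),"white":(298,212,334,243),"yellow":(276,238,318,270)}}
for n in sys.argv[2:]:
    k=blob(ctrl.grab_frame(n),*col[sys.argv[1]],bx[n][sys.argv[1]]);e=cv2.fitEllipse(cv2.convexHull(k));print(n,np.round(e[0],1),np.round(e[1],1))
E
python3 chk.py blue top side
```

```text
t 12.05 pos [493.2   8.2  70.5] q [ 0.33  0.23 -0.28 -0.   -1.07 -0.24] F [-0.5 -0.5  0. ] row [-0.02  -0.058  0.868] [ 0.003 -0.001 -0.001]
top [343.6 219.6] [34.9 35.9]
side [334.9 204.7] [14.1 17.1]
```

Blue stands exactly as before. Next, grasp white.

Call:
{"method": "apply_moves", "body": {"motion": [[[1, 0, -0.03, 0.4, 0, 0, 0], [1, 0, -0.03, 0.7, 0, 0, 0], [1, 0, -0.03, 0.87, 0, 0, 0], [0.3, 0, -0.03, 0.87, 0, 0, 0], [-1, 0, -0.03, 0.87, 0, 0, 0], [-1, 0, -0.03, 0.87, 0, 0, 0], [-1, 0, -0.03, 0.87, 0, 0, 0], [-1, 0, -0.03, 0.87, 0, 0, 0]]]}}

```text
t: 13.15
ee_pos: [495.5, 9.6, 37.7]
eef_rot: [-2.325, 2.112, -0.0]
wrist_force: [-2.8, 0.5, 6.3]
opening: 0.314
gripper_force: 78.7
```

Call:
{"method": "apply_moves", "body": {"motion": [[[-1, 0, 0, -0.2, 0, 0, 0], [-1, 0, 0, -0.7, 0, 0, 0], [-1, 0, 0, -1.3, 0, 0, 0], [-1, 0, 0, -2, 0, 0, 0], [-1, 0, 0, -2, 0, 0, 0], [-1, 0, 0, -2, 0, 0, 0]]]}}

```text
t: 13.9
ee_pos: [494.2, 9.5, 115.4]
eef_rot: [2.324, -2.112, -0.004]
wrist_force: [-0.8, -0.2, -5.6]
opening: 0.316
gripper_force: 78.7
```

```bash
python3 a.py
```

```text
14.2 [495.1   9.4 116.4] Mtool mean [ 0.022 -0.033  0.004] sd [0.042 0.027 0.034] F [-0.1 -0.2 -5.7] open 0.317
```

Call:
{"method": "apply_moves", "body": {"motion": [[[-1, 0, -0.75, 0, 0, 0, 0], [-1, 0, 0.75, 0, 0, 0, 0], [-1, 0, -0.75, 0, 0, 0, 0], [-1, 0, 0.75, 0, 0, 0, 0], [-1, 0, 0.75, 0, 0, 0, 0], [-1, 0, 0.75, 0, 0, 0, 0], [-1, 0, 0.75, 0, 0, 0, 0]]]}}

```text
t: 15.08
ee_pos: [466.5, 6.8, 118.1]
eef_rot: [-2.324, 2.111, -0.002]
wrist_force: [0.0, -0.4, -5.3]
opening: 0.308
gripper_force: 82.8
```

```bash
python3 a.py
```

```text
15.38 [465.8   6.6 117.4] Mtool mean [-0.017 -0.028  0.009] sd [0.032 0.027 0.034] F [-0.   0.1 -5.1] open 0.311
```

Call:
{"method": "apply_moves", "body": {"motion": [[[-1, 0, -1.5, 0, 0, 0, 0], [-1, 0, 0, 0, 0, 0, 0], [-1, 0, -1.5, 0, 0, 0, 0], [-1, 0, -1.5, 0, 0, 0, 0], [-1, 0, -1.5, 0, 0, 0, 0], [-1, 0, -1.5, 0, 0, 0, 0]]]}}

```text
t: 16.12
ee_pos: [525.4, 12.5, 117.6]
eef_rot: [-2.325, 2.112, -0.0]
wrist_force: [-0.5, -0.5, -5.7]
opening: 0.312
gripper_force: 84.7
```

```bash
python3 a.py
```

```text
16.43 [525.3  12.4 117.3] Mtool mean [-0.022 -0.008 -0.01 ] sd [0.032 0.03  0.024] F [-0.1  0.2 -5.3] open 0.314
```

White shows no change either. Put it back.

Call:
{"method": "apply_moves", "body": {"motion": [[[-1, 0, 0.75, 0, 0, 0, 0], [-1, 0, 0.75, 0.6, 0, 0, 0], [-1, 0, 0.75, 1.2, 0, 0, 0], [-1, 0, 0.75, 1.6, 0, 0, 0], [-1, 0, 0.75, 1.8, 0, 0, 0], [-1, 0, 0.75, 1.92, 0, 0, 0], [-1, 0, 0.75, 1.98, 0, 0, 0], [-1, 0, 0.75, 1.98, 0, 0, 0]]]}}

```text
t: 17.42
ee_pos: [495.9, 9.6, 38.5]
eef_rot: [-2.325, 2.112, -0.001]
wrist_force: [-1.1, -0.0, -3.2]
opening: 0.311
gripper_force: 85.2
```

```bash
python3 w.py
```

```text
17.43 [495.9   9.6  38.5] F [-1.1 -0.  -3.2] Mworld [ 0.079  0.245 -0.035] Mtool [-0.236 -0.103  0.035] open 0.311 [ 0.34  0.27 -0.32  0.   -0.98 -0.24]
```

Call:
{"method": "apply_moves", "body": {"motion": [[[-1, 0, 0, 0.02, 0, 0, 0], [0, 0, 0, 0.02, 0, 0, 0], [1, 0, 0, 0.02, 0, 0, 0], [1, 0, 0, 0.02, 0, 0, 0], [1, 0, 0, -0.3, 0, 0, 0], [1, 0, 0, -0.8, 0, 0, 0], [1, 0, 0, -1.5, 0, 0, 0], [1, 0, 0, -1.5, 0, 0, 0]]]}}

```text
t: 18.42
ee_pos: [497.5, 9.8, 101.1]
eef_rot: [-2.322, 2.109, -0.006]
wrist_force: [-0.0, 0.6, -0.4]
opening: 1.005
gripper_force: 0.0
```

Call:
{"method": "apply_moves", "body": {"motion": [[[1, -1.2, 0, 0, 0, 0, 0], [1, -2.4, 0, 0, 0, 0, 0], [1, -3.625, 0, 0, 0, 0, 0], [1, -3.625, 0, 0.3, 0, 0, 0], [1, -3.625, 0, 0.6, 0, 0, 0], [1, -3.625, 0, 0.6, 0, 0, 0]]]}}

```text
t: 19.18
ee_pos: [480.6, 152.3, 72.6]
eef_rot: [2.322, -2.112, -0.001]
wrist_force: [-0.7, -0.5, 0.3]
opening: 0.999
gripper_force: 0.0
```

```bash
python3 m.py 481.3 153.5 36.5; python3 chk.py white top; python3 chk.py blue top side
```

```text
t 19.18 pos [480.6 152.3  72.6] q [ 0.62  0.25 -0.25 -0.   -1.08 -0.52] F [-0.7 -0.5  0.3] row [-0.029 -0.022  0.902] [ 0.003 -0.001 -0.001]
top [296.  223.1] [35.5 35.8]
top [343.6 219.6] [34.8 36. ]
side [329.5 203.5] [18.2 27.3]
```

Blue and white stand as before. Now yellow.

Call:
{"method": "apply_moves", "body": {"motion": [[[1, 0, 0, 0.4, 0, 0, 0], [1, 0, 0, 0.7, 0, 0, 0], [1, 0, 0, 0.88, 0, 0, 0], [0.3, 0, 0, 0.88, 0, 0, 0], [-1, 0, 0, 0.88, 0, 0, 0], [-1, 0, 0, 0.88, 0, 0, 0], [-1, 0, 0, 0.88, 0, 0, 0], [-1, 0, 0, 0.88, 0, 0, 0]]]}}

```text
t: 20.32
ee_pos: [482.8, 154.3, 39.7]
eef_rot: [-2.324, 2.11, -0.002]
wrist_force: [2.3, 0.3, 4.0]
opening: 0.313
gripper_force: 76.2
```

Call:
{"method": "apply_moves", "body": {"motion": [[[-1, 0, 0, -0.2, 0, 0, 0], [-1, 0, 0, -0.7, 0, 0, 0], [-1, 0, 0, -1.3, 0, 0, 0], [-1, 0, 0, -2, 0, 0, 0], [-1, 0, 0, -2, 0, 0, 0], [-1, 0, 0, -2, 0, 0, 0]]]}}

```text
t: 21.08
ee_pos: [479.9, 153.3, 116.7]
eef_rot: [2.322, -2.111, -0.004]
wrist_force: [-0.7, 0.3, -5.8]
opening: 0.319
gripper_force: 76.5
```

```bash
python3 a.py
```

```text
21.38 [481.1 153.6 117.9] Mtool mean [ 0.008 -0.022 -0.012] sd [0.041 0.032 0.031] F [ 0.1 -0.1 -5.7] open 0.318
```

Call:
{"method": "apply_moves", "body": {"motion": [[[-1, 0, -0.75, 0, 0, 0, 0], [-1, 0, 0.75, 0, 0, 0, 0], [-1, 0, -0.75, 0, 0, 0, 0], [-1, 0, 0.75, 0, 0, 0, 0], [-1, 0, 0.75, 0, 0, 0, 0], [-1, 0, 0.75, 0, 0, 0, 0], [-1, 0, 0.75, 0, 0, 0, 0]]]}}

```text
t: 22.25
ee_pos: [452.7, 151.3, 119.6]
eef_rot: [-2.324, 2.111, -0.001]
wrist_force: [1.5, -0.3, -5.9]
opening: 0.311
gripper_force: 84.9
```

```bash
python3 a.py
```

```text
22.55 [451.9 151.  119. ] Mtool mean [ 0.057  0.037 -0.009] sd [0.037 0.033 0.021] F [-0.1 -0.1 -5.4] open 0.308
```

Call:
{"method": "apply_moves", "body": {"motion": [[[-1, 0, -1.5, 0, 0, 0, 0], [-1, 0, 0, 0, 0, 0, 0], [-1, 0, -1.5, 0, 0, 0, 0], [-1, 0, -1.5, 0, 0, 0, 0], [-1, 0, -1.5, 0, 0, 0, 0], [-1, 0, -1.5, 0, 0, 0, 0]]]}}

```text
t: 23.3
ee_pos: [511.2, 156.9, 119.1]
eef_rot: [-2.325, 2.112, 0.001]
wrist_force: [-0.2, 0.0, -5.5]
opening: 0.312
gripper_force: 86.9
```

```bash
python3 a.py; python3 w.py
```

```text
23.6 [511.3 156.8 118.9] Mtool mean [-0.086 -0.023  0.015] sd [0.021 0.034 0.03 ] F [-0.1 -0.1 -5.5] open 0.311
23.6 [511.3 156.8 118.9] F [ 1.  -0.1 -6.4] Mworld [ 0.04   0.133 -0.052] Mtool [-0.129 -0.053  0.052] open 0.311 [ 0.59  0.27 -0.1  -0.   -1.21 -0.49]
```

Yellow is the one: the moment flips from +0.057 to −0.086 N m. Carry it to the spot, going up first.

```bash
python3 m.py 692.5 26.5 150
```

```text
t 23.6 pos [511.3 156.8 118.9] q [ 0.59  0.27 -0.1  -0.   -1.21 -0.49] F [ 1.  -0.1 -6.4] row [ 3.676 -4.197 -0.777] [-0.  0.  0.]
```

Call:
{"method": "apply_moves", "body": {"motion": [[[-1, 0, 0, -0.4, 0, 0, 0], [-1, 0.2, -0.3, -0.8, 0, 0, 0], [-1, 0.8, -0.9, -0.8, 0, 0, 0], [-1, 1.4, -1.6, -0.8, 0, 0, 0], [-1, 2, -2.3, -0.8, 0, 0, 0], [-1, 2.6, -3, -0.8, 0, 0, 0], [-1, 3, -3.5, -0.8, 0, 0, 0], [-1, 3, -3.5, -0.8, 0, 0, 0]]]}}

```text
t: 24.6
ee_pos: [663.1, 49.4, 149.5]
eef_rot: [2.323, -2.114, -0.001]
wrist_force: [0.4, 0.2, -5.4]
opening: 0.306
gripper_force: 86.9
```

```bash
python3 m.py 692.5 26.5 149
```

```text
t 24.6 pos [663.1  49.4 149.5] q [ 0.31  0.5   0.34  0.   -1.41 -0.21] F [ 0.4  0.2 -5.4] row [ 0.638 -0.677  0.012] [ 0.001 -0.    -0.002]
```

Call:
{"method": "apply_moves", "body": {"motion": [[[-1, 0.3, -0.3, 0, 0, 0, 0], [-1, 0.5, -0.55, 0, 0, 0, 0], [-1, 0.64, -0.68, 0, 0, 0, 0], [-1, 0.64, -0.68, 0, 0, 0, 0], [-1, 0.64, -0.68, 0, 0, 0, 0], [-1, 0.64, -0.68, 0, 0, 0, 0]]]}}

```text
t: 25.35
ee_pos: [691.6, 28.1, 150.9]
eef_rot: [-2.326, 2.112, 0.0]
wrist_force: [-0.6, -0.1, -4.9]
opening: 0.307
gripper_force: 86.9
```

```bash
python3 a.py
python3 - <<'E'
from h import *
s=ctrl.grab_frame("side");t=ctrl.grab_frame("top");np.save("s9.npy",s);np.save("t9.npy",t)
a=cv2.resize(s[130:280,200:355],None,fx=2.5,fy=2.5,interpolation=cv2.INTER_CUBIC);b=cv2.resize(t[80:230,220:375],None,fx=2.5,fy=2.5,interpolation=cv2.INTER_CUBIC)
cv2.imwrite("pics/c9.png",np.hstack([a,b])[:,:,::-1])
E
```

```text
25.65 [691.7  27.9 150.7] Mtool mean [-0.039 -0.003 -0.011] sd [0.013 0.019 0.027] F [ 0.1  0.  -5.8] open 0.309
```

View pics/c9.png

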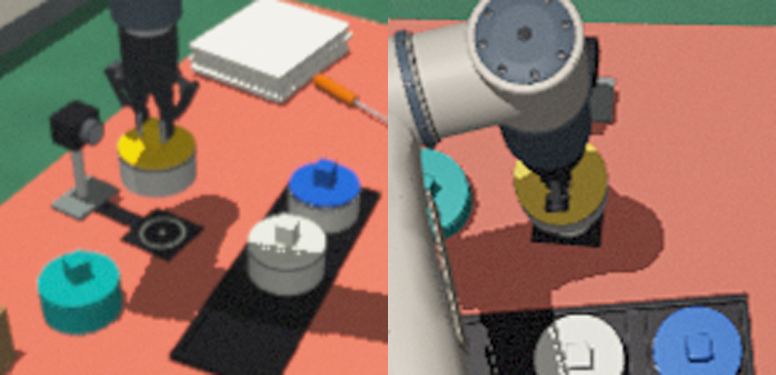

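The side view shows the yellow tin held upright above the ring (tin at about (157,155) in the crop), clear of the camera. The top view shows it over the plate. I'll measure its offset.

Run:
```python
from h import *
F={"side":np.load("s9.npy"),"top":np.load("t9.npy")}
bx={"side":(240,170,285,200),"top":(262,138,312,172)};e={}
for n in F:
    k=blob(F[n],(18,110,60),(35,255,255),bx[n]);h=cv2.convexHull(k);e[n]=cv2.fitEllipse(h);print(n,cv2.boundingRect(k),np.round(e[n][0],1),np.round(e[n][1],1),"at z167",plane(n,e[n][0],167).round(1))
    p=P[n]
    for X in([692,24.5,167],[691.7-.8,27.9-2,169]):
        a=np.linspace(0,2*np.pi,60);C=np.array(X)+54*np.c_[np.cos(a),np.sin(a),0*a]
        v=(np.array(p["K"])@(np.array(p["R"])@C.T+np.array(p["t"]).reshape(3,1)));v=(v[:2]/v[2]).T
        print("  expect",X,v.min(0).round(1),v.max(0).round(1),v.mean(0).round(1))
print(tri(e["top"][0],e["side"][0]))
```

```text
side (247, 177, 31, 21) [261.8 187.7] [20.5 30.4] at z167 [690.9  29.4 167. ]
  expect [692, 24.5, 167] [246.5 178.2] [278.  196.1] [262.1 186.9]
  expect [690.9000000000001, 25.9, 169] [246.5 178. ] [278.  195.9] [262.1 186.7]
top (270, 138, 38, 32) [288.6 151.6] [35.5 37.2] at z167 [689.7  25.5 167. ]
  expect [692, 24.5, 167] [270.2 132.7] [307.7 169.2] [289.  150.6]
  expect [690.9000000000001, 25.9, 169] [269.6 132.8] [307.2 169.4] [288.4 150.7]
(array([691.65583581,  26.29567473, 164.44365581]), [1.3, 1.3])
```

Call:
{"method": "apply_moves", "body": {"motion": [[[-1, 0.04, -0.025, 0.025, 0, 0, 0], [-1, 0.04, -0.025, 0.025, 0, 0, 0], [-1, 0.04, -0.025, 0.025, 0, 0, 0], [-1, 0.04, -0.025, 0.025, 0, 0, 0], [-1, 0.04, -0.025, 0.025, 0, 0, 0], [-1, 0.04, -0.025, 0.025, 0, 0, 0], [-1, 0.04, -0.025, 0.025, 0, 0, 0], [-1, 0.04, -0.025, 0.025, 0, 0, 0]]]}}

```text
t: 26.75
ee_pos: [692.9, 26.2, 149.7]
eef_rot: [-2.325, 2.112, 0.0]
wrist_force: [-0.3, 0.1, -5.0]
opening: 0.306
gripper_force: 86.9
```

```bash
python3 w.py; python3 chk.py blue top side; python3 chk.py white side; python3 -c "
from plant import ctrl;print(ctrl.get_state()['qd'].round(3));print(ctrl.sign_off())"
```

```text
26.75 [692.9  26.2 149.7] F [-0.3  0.1 -5. ] Mworld [ 0.023  0.023 -0.003] Mtool [-0.02  -0.025  0.003] open 0.306 [ 0.26  0.56  0.44 -0.   -1.45 -0.17]
top [343.6 219.7] [35.  35.9]
side [329.5 203.5] [18.2 27.2]
side [315.1 223.7] [16.6 32.5]
[ 0.    -0.     0.    -0.001 -0.    -0.   ]
the job is handed in; nothing more can be done
None
```

The yellow tin is the one that rattles; I handed the job in at about 27 s with it held upright and still, within about 2 mm of the spot in front of the camera, and blue and white back in their own pockets.

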